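Clear down the preparation table

TASK

Clear down the preparation table: lean each washed work board in the draining stand, sloping lengthwise with its foot down on the base plate against the blue stop and its upper end resting against the white splash wall, every board on the wall itself and not on another. Push the empty cartons off the right-hand edge of the table so that they drop into the yellow waste crate below. Leave the bottles, the jar and the cup standing where they are.

Things in the scene. Friction and masses are not known exactly. Their poses are not given: they have to be found in the camera images.
- stand: fixed draining stand: base plate (top 4 mm above the table), blue foot stop (26 mm tall, 14 thick) along its right-hand side, white splash wall (200 mm tall, 12 thick) along its left-hand side. Origin: underside centre. x points level from stop to wall, y along both (each spans y -180 to 180 mm), z up. Inner face of stop at x = -77.5 mm, face of wall at x = 77.5 mm. Place and yaw (1.45 to 1.72 rad) vary
- board_a_mid (a point): yellow plastic work board, a flat bar 200 x 40 x 18 mm, 0.14 kg, dark dot near one end; may be absent. This is its centre; x along its length, y across its width, z through its thickness. Starts flat on the table. Either end may be the foot, either face up. Leaned with its foot at the stop it lies at about 45 degrees
- board_b_mid (a point): green plastic work board, a flat bar 200 x 40 x 18 mm, 0.14 kg, dark dot near one end; may be absent. This is its centre; x along its length, y across its width, z through its thickness. Starts flat on the table. Either end may be the foot, either face up. Leaned with its foot at the stop it lies at about 45 degrees
- board_c_mid (a point): red plastic work board, a flat bar 200 x 40 x 18 mm, 0.14 kg, dark dot near one end; may be absent. This is its centre; x along its length, y across its width, z through its thickness. Starts flat on the table. Either end may be the foot, either face up. Leaned with its foot at the stop it lies at about 45 degrees
- carton_a_mid (a point): empty cardboard dispenser carton with a red band round its foot and a dark slot on top, 100 (x) x 92 (y) x 46 mm (z), 0.05 kg, too wide for most grippers; may be absent. This is its centre, half-way up
- carton_b_mid (a point): empty cardboard dispenser carton with a red band round its foot and a dark slot on top, 100 (x) x 92 (y) x 46 mm (z), 0.05 kg, too wide for most grippers; may be absent. This is its centre, half-way up
- carton_c_mid (a point): empty cardboard dispenser carton with a red band round its foot and a dark slot on top, 100 (x) x 92 (y) x 46 mm (z), 0.05 kg, too wide for most grippers; may be absent. This is its centre, half-way up
- edge (a point): a point on the straight right-hand edge of the table top, which runs parallel to world x; beyond it (towards -y) the table ends
- crate: open yellow waste crate on a trolley below the right-hand table edge, fixed, inside 468 mm along x and 328 mm along y, its rim 50 mm below the table top, reaching 20 mm under the edge. Origin: centre of its inner floor, axes as the world's. Its place along x differs each time
- amber_jar: bystander, to be left alone: small amber glass jar with black cap, 54 mm across, 95 mm tall; origin at the centre of its underside
- white_bottle: bystander, to be left alone: white plastic bottle with blue cap, 68 mm across, 170 mm tall; origin at the centre of its underside
- cup: bystander, to be left alone: blue mug, 72 mm across, 85 mm tall; origin at the centre of its underside
- glass_bottle: bystander, to be left alone: green glass bottle, 60 mm across, 160 mm tall; origin at the centre of its underside

How it is judged (in metres and radians):
At the end, for the whole second after the job is handed in: Each board slopes 36 to 56 degrees in the stand, its centre midway between stop and wall (-4 to +7 mm; so its foot is within about 14 mm of the stop and its top at the wall), 68 to 105 mm above the table, within the stand's width. Each carton's centre lies inside the crate, under its rim (x of board_a_mid in the frame of stand between -0.004 and 0.007 m and y of board_a_mid in the frame of stand between -0.175 and 0.175 m and z of board_a_mid in the frame of stand between 0.068 and 0.105 m and (angle between board_a_mid's own x axis and vertical between 0.6 and 0.95 rad or angle between board_a_mid's own x axis and vertical between 2.19 and 2.54 rad) and x of board_b_mid in the frame of stand between -0.004 and 0.007 m and y of board_b_mid in the frame of stand between -0.175 and 0.175 m and z of board_b_mid in the frame of stand between 0.068 and 0.105 m and (angle between board_b_mid's own x axis and vertical between 0.6 and 0.95 rad or angle between board_b_mid's own x axis and vertical between 2.19 and 2.54 rad) and x of board_c_mid in the frame of stand between -0.004 and 0.007 m and y of board_c_mid in the frame of stand between -0.175 and 0.175 m and z of board_c_mid in the frame of stand between 0.068 and 0.105 m and (angle between board_c_mid's own x axis and vertical between 0.6 and 0.95 rad or angle between board_c_mid's own x axis and vertical between 2.19 and 2.54 rad) and x of carton_a_mid in the frame of crate between -0.234 and 0.234 m and y of carton_a_mid in the frame of crate between -0.164 and 0.164 m and z of carton_a_mid in the frame of crate between 0 and 0.108 m and x of carton_b_mid in the frame of crate between -0.234 and 0.234 m and y of carton_b_mid in the frame of crate between -0.164 and 0.164 m and z of carton_b_mid in the frame of crate between 0 and 0.108 m and x of carton_c_mid in the frame of crate between -0.234 and 0.234 m and y of carton_c_mid in the frame of crate between -0.164 and 0.164 m and z of carton_c_mid in the frame of crate between 0 and 0.108 m); the robot touches nothing.
It fails at once if a bottle, the jar or the cup is shifted by more than 50 mm (distance of any of amber_jar, white_bottle, cup, glass_bottle from where it was at the start of the episode above 0.05 m).
It fails at once if a bottle, the jar or the cup is knocked over (angle between any of amber_jar, white_bottle, cup, glass_bottle's own z axis and vertical above 0.6 rad).
Of board_a, board_b, board_c only 2 to 3 are there at a start; the rules pass over those that are not, and their reading is None.
Of carton_a, carton_b, carton_c only 2 to 3 are there at a start; the rules pass over those that are not, and their reading is None.
At some moment in a run one of carton_a, carton_b, carton_c may be knocked a few centimetres aside while the robot is not near it.
Once in a run the grip may slacken for a moment while it holds something.
It also fails if it takes over 210 s, if anything falls off the work surface, if the arm or the gripper's body presses on something with over 40 N, if the wrist force passes 120 N, or if a joint passes its speed limit or range.

ROBOT

A 7-joint arm with a two-finger parallel gripper is mounted at the origin on the work surface. World frame = base frame: x ahead of the robot, y to its left, z up, the work surface at z = 0. Lengths are in mm, angles in rad, forces in N, time in s.
With the tool pointing down it reaches from about 400 to 900 mm from the base axis. Payload 5.5 kg.
Tool frame: the origin (TCP) lies at the very end of the fingers, on their centre line; the grasp point (between the pads) lies arm.grasp_offset behind it (arm.grasp_offset is the distance from the TCP to the grasp point, in mm); y points along the fingers, x is the direction in which the jaws open and shut, and the axes are right-handed (so a half turn about y gives the same grasp; the last joint's range is limited). The gripper opens to 92 mm and grips with 3 to 60 N. Pads are 19 mm wide; open, the fingers measure 130 mm over their backs; the gripper's body (75 mm by 190 mm) begins 47 mm behind the grasp point.
Start: joints at [-0.876, 0.501, -0.427, 1.55, 0.221, 1.138, -0.21], TCP at [271.993, 590.356, 226.729] pointing down, gripper open.
Joint ranges: [-2.88, 2.88], [-0.31, 2.03], [-1.54, 1.56], [0.2, 2.42], [-1.41, 4.55], [0.19, 2.02], [-2.57, 2.57]. Speed limits (rad/s): [2.57, 2.57, 3.14, 3.14, 3.14, 3.14, 3.14].

INTERFACE

Orientations are given as a unit quaternion [x, y, z, w].
In Python, from workcell import arm, jaws, planner, capture, job_done, finder, get_time_s, get_joint_positions, get_qvel, get_joint_torque, get_ee_pos, get_tcp_rot, get_wrist_force, get_torque, get_gripper_width gives the robot as it stands. Calls block until the motion is done:
- arm.move_to(position, orientation): joint-space move of the TCP to a pose.
- arm.servo_line(position, ori=None, feed=150): straight line of the TCP; ori=None keeps the orientation; feed is the mean speed in mm/s.
- arm.set_joints(angles): joint-space move.
- jaws.ungrasp() and jaws.close(f_grip=None): open the fingers fully, or close them until they stop; f_grip is the grip in N (None keeps the last).
- arm.wait(seconds).
- planner.solve_ik(position, orientation): joint angles nearest the present ones, or None.
- capture(name): name is "scene" or "side" or "wrist"; returns a dict with "color" (384x512x3 uint8, blue, green, red), "range_z" (384x512 float32, mm along the optical axis (not along the pixel's ray), 0 where there is no reading), "fx", "fy", "cx", "cy" (pixels), "k1" (the pictures are not rectified: a ray, as slopes to the right and down, at radius r is drawn at 1 + k1 r^2 times it, then the intrinsics apply), "T" (4x4, takes a point from camera to world coordinates). Camera axes: x right, y down, z forward; pixel columns grow to the right and rows downward; lengths in mm; the calibration is good to about 2 mm. A picture is of the moment at which its call begins.
A pose or a line that the arm cannot do raises arm.PlanningError and nothing moves.
- job_done(): hands the job in, once; it reports no verdict.
Trained networks look in a picture, given as the dict that the camera call returned (one of the last four; its "shot" number tells which), for a name from the list of things; names that differ only in an ending like _2 or _b are one class to them, and where a whole thing is asked for, a point or a joint stands for the part that bears it (a point fixed in the world has none). Each returns a list of dicts, best first, with "p" (0 to 1); they miss things now and then, are a little off and sometimes report something else, mostly with a low value. They report only what shows in the picture. A call takes as long as a camera call.
- finder.recognise(picture, label): "rect" ([centre column, centre row, width, height] in pixels, round what is visible of it).
Readings, each from a call of its own:
- get_time_s(): time.
- get_joint_positions(): joint angles.
- get_qvel(): joint speeds.
- get_joint_torque(): joint torques, N m.
- get_ee_pos(): TCP position.
- get_tcp_rot(): TCP orientation.
- get_wrist_force(): force on the tool from outside, world axes, zero at the start.
- get_torque(): the same for the moment, N m.
- get_gripper_width(): finger opening in mm.
Only numpy, scipy, OpenCV 4.12 (cv2) and the standard library are available. Lean on these libraries where they do the work, as an engineer would, in place of code of your own. Each camera call takes 0.05 s, during which the arm holds its last target.

## Working session

There is one attempt and no reset: what is moved stays moved. The work goes in short steps, each a Python script; the robot and the scene stay as the last script left them, time stands still between calls to the robot, and variables do not carry over. Pictures are saved under pics/ and viewed, and the job is handed in when it is done.

```bash
mkdir -p pics; ls
python3 - <<'E'
from workcell import *
import cv2,numpy as np
for n in ["scene","side","wrist"]:
    c=capture(n); cv2.imwrite(f"pics/{n}0.png",c["color"]); np.savez(f"{n}0.npz",**c)
    print(n,c["fx"],c["k1"],c["T"].round(2).tolist())
print(get_time_s(),arm.grasp_offset,get_tcp_rot(),get_gripper_width())
E
```

```text
pics
scene 350.09391921786704 -0.09036038123698346 [[-0.39, 0.52, -0.76, 1508.32], [0.92, 0.21, -0.33, 369.68], [-0.01, -0.83, -0.56, 660.22], [0.0, 0.0, 0.0, 1.0]]
side 453.80380725771516 -0.006665200034307777 [[0.88, -0.28, 0.38, 2.09], [-0.47, -0.55, 0.69, -1091.29], [0.02, -0.79, -0.62, 942.72], [0.0, 0.0, 0.0, 1.0]]
wrist 294.81776068812576 -0.06675875296068949 [[0.42, 0.86, 0.28, 196.55], [0.91, -0.4, -0.13, 624.32], [-0.0, 0.31, -0.95, 383.88], [0.0, 0.0, 0.0, 1.0]]
0.15 18.8 [ 0.59578563  0.38082195 -0.38172422 -0.59523167] 91.80399237008167
```

View pics/scene0.png

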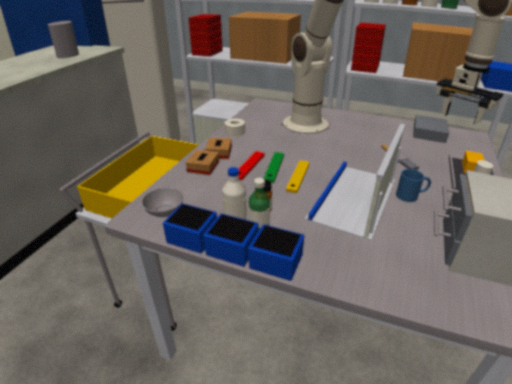

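View pics/side0.png

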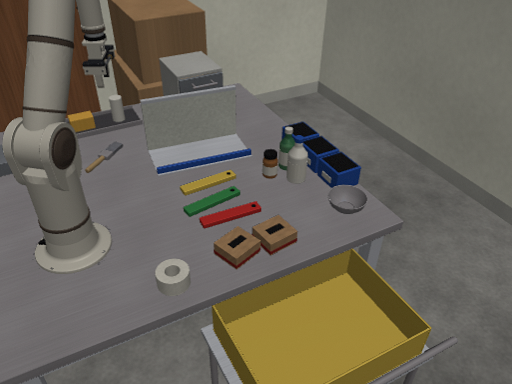

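View pics/wrist0.png

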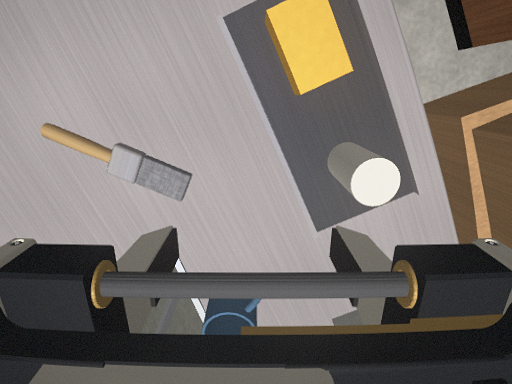

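The side view shows three boards: yellow (208,182), green (212,200) and red (231,214). There are two cartons at (237,247) and (275,234). The stand is at (200,150) with the bottles around (285,160), the cup is behind the wall and the crate is at lower right. Next I'll turn these into positions.

```bash
cat > h.py <<'E'
import numpy as np,cv2
def world(c):
    """per-pixel world points HxWx3 (mm), nan where no depth"""
    H,W=c["range_z"].shape
    K=np.array([[c["fx"],0,c["cx"]],[0,c["fy"],c["cy"]],[0,0,1]],float)
    u,v=np.meshgrid(np.arange(W),np.arange(H))
    p=np.stack([u,v],-1).reshape(-1,1,2).astype(float)
    q=cv2.undistortPointsIter(p,K,np.array([float(c["k1"]),0,0,0]),None,None,(3,40,1e-9)).reshape(H,W,2)
    z=c["range_z"].astype(float).copy(); z[z<=0]=np.nan
    P=np.concatenate([q*z[...,None],z[...,None]],-1)
    T=np.array(c["T"]); return P@T[:3,:3].T+T[:3,3]
def hsv(c): return cv2.cvtColor(c["color"],cv2.COLOR_BGR2HSV)
def load(n):
    d=np.load(n); return {k:d[k] if d[k].ndim else d[k].item() for k in d.files}
E
python3 - <<'E'
from workcell import *
from h import *
for n in ["scene","side"]:
    c=capture(n);W=world(c)
    for l in ["board_a_mid","carton_a_mid","stand","crate","amber_jar","white_bottle","cup","glass_bottle"]:
        for r in finder.recognise(c,l):
            if r["p"]<0.25: continue
            x,y,w,h=[int(round(t)) for t in r["rect"]]
            print(n,l,round(r["p"],2),[x,y,w,h],np.nanmedian(W[max(0,y-2):y+3,max(0,x-2):x+3].reshape(-1,3),0).round(0))
# boards by colour
    hs=hsv(c);Z=W[...,2]
    for nm,lo,hi in [("yel",(20,150,100),(32,255,255)),("grn",(50,130,60),(80,255,255)),("red",(0,180,100),(6,255,255)),("red2",(174,180,100),(180,255,255))]:
        m=cv2.inRange(hs,lo,hi)>0
        m&=(Z>10)&(Z<28)&(np.abs(W[...,0]-600)<300)
        k,lab,st,ce=cv2.connectedComponentsWithStats(m.astype(np.uint8))
        for i in range(1,k):
            if st[i,4]<80: continue
            P=W[lab==i]; r=cv2.minAreaRect(P[:,:2].astype(np.float32)); print(n,nm,st[i,4],ce[i].round(0),np.round(r[0],1),np.round(r[1],1),round(r[2],1),np.nanmedian(P[:,2]).round(1))
print(get_time_s())
E
```

```text
scene board_a_mid 0.73 [296, 178, 24, 36] [507. 107.  16.]
scene carton_a_mid 0.67 [252, 165, 29, 27] [472. -72.  14.]
scene stand 0.89 [356, 183, 105, 113] [437. 304.   3.]
scene crate 0.82 [131, 232, 133, 197] [ 941. -260.   -1.]
scene amber_jar 0.65 [266, 188, 12, 20] [707.  71.  92.]
scene white_bottle 0.92 [235, 192, 24, 50] [790.  10. 113.]
scene white_bottle 0.49 [130, 233, 137, 200] [ 946. -261.   -2.]
scene cup 0.61 [411, 184, 36, 35] [483. 474.  69.]
scene glass_bottle 0.72 [260, 205, 24, 50] [800.  89.  97.]
scene yel 338 [297. 176.] [478.2 105. ] [202.5  38.4] 3.0 16.2
scene grn 276 [274. 166.] [449.    4.2] [196.8  35.4] 8.9 16.1
scene red 242 [250. 163.] [470.8 -87.1] [ 37.3 198.6] 87.8 16.0
side board_a_mid 0.71 [207, 181, 54, 29] [467.  99.  19.]
side board_a_mid 0.36 [236, 247, 45, 39] [ 400. -262.   46.]
side stand 0.64 [197, 132, 112, 87] [550. 386.  42.]
side crate 0.77 [331, 316, 257, 133] [ 612. -464. -160.]
side amber_jar 0.93 [269, 164, 12, 31] [677.  38.  64.]
side white_bottle 0.68 [296, 160, 20, 46] [741. -30. 101.]
side glass_bottle 0.66 [286, 146, 14, 45] [754.  57. 104.]
side yel 415 [207. 181.] [471.1 101.8] [197.2  45. ] 3.6 17.7
side grn 482 [211. 200.] [ 4.415e+02 -2.000e-01] [197.   40.3] 9.3 17.7
side red 525 [229. 214.] [463.2 -90.3] [ 41.5 197.5] 87.8 17.9
1.05
```

Run:
```python
from h import *
for n in ["scene","side"]:
    c=load(n+"0.npz");W=world(c);hs=hsv(c);X,Y,Z=W[...,0],W[...,1],W[...,2]
    b=cv2.inRange(hs,(100,150,60),(125,255,255))>0
    m=b&(Z>8)&(Z<40)&(X<780)&(Y>100)&(Y<350)&(X>250)
    k,lab,st,ce=cv2.connectedComponentsWithStats(m.astype(np.uint8))
    for i in range(1,k):
        if st[i,4]<60: continue
        P=W[lab==i]; r=cv2.minAreaRect(P[:,:2].astype(np.float32)); print(n,"stop",st[i,4],np.round(r[0],1),np.round(r[1],1),round(r[2],1),np.percentile(P[:,2],[2,50,98]).round(1))
    # wall
    m=(Z>40)&(Z<215)&(X<800)&(X>300)&(Y>300)&(Y<460)&(hs[...,1]<60)
    k,lab,st,ce=cv2.connectedComponentsWithStats(m.astype(np.uint8))
    for i in range(1,k):
        if st[i,4]<300: continue
        P=W[lab==i]; a=np.polyfit(P[:,0],P[:,1],1); print(n,"wall",st[i,4],ce[i],a,np.percentile(P,[1,50,99],axis=0).round(0).tolist())
    # crate yellow
    m=(cv2.inRange(hs,(20,150,60),(32,255,255))>0)&(Z<-30)
    P=W[m]; print(n,"crate",np.percentile(P,[1,99],axis=0).round(0).tolist())
    R=P[P[:,2]>-62]; print("  rim",len(R),np.percentile(R,[1,99],axis=0).round(0).tolist())
    F=P[P[:,2]<np.percentile(P[:,2],5)+15]; print("  floor",len(F),np.percentile(F,[1,50,99],axis=0).round(0).tolist())
    # table edge
    m=(abs(Z)<6); E=W[m]; 
    for x0 in (350,450,550,650,750): 
        e=E[abs(E[:,0]-x0)<15]; print("  edge",x0,np.percentile(e[:,1],0.5).round(1) if len(e) else None)
    # cartons tops
    m=(Z>38)&(Z<52)&(Y<-120)&(Y>-400)&(X>250)&(X<850)
    k,lab,st,ce=cv2.connectedComponentsWithStats(m.astype(np.uint8))
    for i in range(1,k):
        if st[i,4]<40: continue
        P=W[lab==i];r=cv2.minAreaRect(P[:,:2].astype(np.float32)); print(n,"cart",st[i,4],ce[i].round(0),np.round(r[0],1),np.round(r[1],1),round(r[2],1))
```

```text
scene stop 270 [518.7 226. ] [ 13.1 359.9] 83.7 [14.  23.9 26.5]
scene wall 1123 [384.71772039 174.99821906] [-1.16466687e-01  4.57938661e+02] [[367.0, 367.0, 42.0], [629.0, 386.0, 153.0], [714.0, 419.0, 211.0]]
scene crate [[285.0, -680.0, -166.0], [768.0, -448.0, -50.0]]
  rim 544 [[285.0, -680.0, -62.0], [768.0, -424.0, -48.0]]
  floor 1545 [[106.0, -1400.0, -541.0], [489.0, -611.0, -161.0], [766.0, -535.0, -149.0]]
  edge 350 -1399.7
  edge 450 -1404.6
  edge 550 -1400.5
  edge 650 -351.6
  edge 750 -353.2
scene cart 675 [209. 152.] [ 473.7 -238. ] [240.7 114.2] 1.5
scene cart 214 [164. 194.] [ 803.3 -223.3] [ 92.5 131.1] 0.3
side stop 511 [512.9 221.6] [ 21.4 354.9] 83.8 [ 8.5 19.5 29.3]
side wall 3877 [188.49032757 112.72710859] [-1.00633542e-01  4.40601892e+02] [[356.0, 366.0, 42.0], [521.0, 388.0, 132.0], [704.0, 410.0, 212.0]]
side crate [[284.0, -680.0, -165.0], [761.0, -342.0, -50.0]]
  rim 1440 [[283.0, -680.0, -62.0], [763.0, -342.0, -47.0]]
  floor 12827 [[323.0, -678.0, -165.0], [537.0, -491.0, -160.0], [758.0, -344.0, -150.0]]
  edge 350 -358.7
  edge 450 -359.5
  edge 550 -359.3
  edge 650 -359.3
  edge 750 -358.7
side cart 185 [341. 199.] [ 801.2 -221.1] [131.9  94.6] 89.7
side cart 789 [274. 230.] [ 533.9 -245.2] [104.9  97.1] 8.1
side cart 860 [236. 243.] [ 411.3 -242.9] [103.3  95.5] 19.7
```

```bash
cat >> h.py <<'E'
from scipy.spatial.transform import Rotation as R
YAW=np.deg2rad(83.75); SC=np.array([525.,308.,0.])
SX=np.array([np.cos(YAW),np.sin(YAW),0]); SY=np.array([-np.sin(YAW),np.cos(YAW),0]); UP=np.array([0,0,1.])
def quat(jaw,app):
    app=app/np.linalg.norm(app); jaw=jaw-app*(jaw@app); jaw/=np.linalg.norm(jaw)
    return R.from_matrix(np.stack([jaw,app,np.cross(jaw,app)],1)).as_quat()
def downq(ang,s=1): # jaw direction angle (rad) about z
    return quat(s*np.array([np.cos(ang),np.sin(ang),0]),-UP)
def place_pose(ys,th,gap,clear,s,depth=7.,off=0.):
    """TCP pose; depth = TCP beyond board mid along approach; off = board centre ahead of grasp, up-slope"""
    c,n=np.cos(th),np.sin(th)
    xs=-77.5+gap+100*c+9*n; z=4+clear+100*n+9*c
    app=SX*n-UP*c; up=SX*c+UP*n
    return SC+SX*xs+SY*ys+UP*z+app*depth-up*off, quat(s*SY,app), app
E
python3 - <<'E'
from workcell import *
from h import *
q0=get_joint_positions(); print(np.round(q0,2))
def t(p,q,n):
    r=planner.solve_ik(list(p),list(q)); print(n,np.round(p,0),None if r is None else np.round(r,2))
for s in (1,-1):
    for nm,x,y,a in [("yel",475,103.5,3.3),("grn",445,2,9.1),("red",467,-89,-2.2)]:
        for z in (2,250): t([x,y,z],downq(np.deg2rad(a+90),s),(nm,s,z))
    for ys in (-115,0,115):
        p,q,app=place_pose(ys,np.deg2rad(49),3,1.5,s); t(p,q,("place",s,ys)); t(p+UP*120,q,"  up"); t(p-app*120,q,"  back");
        t(p*[1,1,0]+[0,-60,250],downq(YAW+np.pi/2,s),"  over")
E
```

```text
[-0.88  0.5  -0.43  1.55  0.22  1.14 -0.21]
('yel', 1, 2) [475. 104.   2.] [-0.01  0.56 -0.31  2.09  0.33  0.53  1.07]
('yel', 1, 250) [475. 104. 250.] [-0.01  0.16 -0.29  1.93  0.05  1.06  1.31]
('grn', 1, 2) [445   2   2] [ 0.17  0.51 -0.27  2.19  0.3   0.47  1.39]
('grn', 1, 250) [445   2 250] [ 0.03  0.08 -0.1   2.02  0.01  1.04  1.66]
('red', 1, 2) [467 -89   2] [ 0.28  0.54 -0.18  2.12  0.19  0.5   1.49]
('red', 1, 250) [467 -89 250] [ 0.06  0.13  0.08  1.96 -0.01  1.05  1.68]
('place', 1, -115) [640. 299.  82.] [ 0.75  1.39 -1.38  1.76  0.81  0.65  2.42]
  up [640. 299. 202.] [ 0.78  1.28 -1.53  1.75  0.73  0.78  2.34]
  back [630. 209. 161.] [-0.43  0.74  0.68  1.82 -1.39  1.36 -2.29]
  over [640. 239. 250.] [ 0.04  0.59 -0.67  1.43  0.38  1.25  2.37]
('place', 1, 0) [525. 311.  82.] [ 0.04  0.65 -0.21  2.07 -1.34  0.73 -2.18]
  up [525. 311. 202.] [-0.51  0.45  0.46  2.07 -1.35  1.06 -2.39]
  back [515. 221. 161.] [-0.5   0.58  0.68  2.11 -1.38  1.26 -2.17]
  over [525. 251. 250.] [ 0.05  0.41 -0.7   1.69  0.28  1.14  2.3 ]
('place', 1, 115) [411. 324.  82.] [ 0.53  0.75 -0.
[... 824 characters left out ...]
 ]
  back [630. 209. 161.] [ 0.33  0.66 -0.36  1.8  -0.88  0.88  0.57]
  over [640. 239. 250.] [-0.32  0.51 -0.12  1.44  0.06  1.19 -0.55]
('place', -1, 0) [525. 311.  82.] [ 0.45  0.79 -0.72  2.06 -0.95  0.44  0.7 ]
  up [525. 311. 202.] [ 0.23  0.45 -0.43  2.04 -1.06  0.75  0.58]
  back [515. 221. 161.] [ 0.3   0.5  -0.3   2.08 -1.06  0.85  0.77]
  over [525. 251. 250.] [-0.39  0.33 -0.12  1.71  0.04  1.11 -0.64]
('place', -1, 115) [411. 324.  82.] [ 0.63  0.83 -0.97  2.31 -1.16  0.2   0.95]
  up [411. 324. 202.] [ 0.14  0.28 -0.38  2.3  -1.28  0.74  0.75]
  back [401. 234. 161.] [ 0.32  0.36 -0.31  2.34 -1.2   0.81  0.93]
  over [411. 264. 250.] [-0.5   0.16 -0.14  1.93  0.03  1.06 -0.76]
```

Run:
```python
from workcell import *
from h import *
arm.move_to([475,60,300],list(downq(np.deg2rad(93),-1)))
c=capture("wrist"); cv2.imwrite("pics/w1.png",c["color"]); np.savez("w1.npz",**c)
W=world(c);hs=hsv(c);Z=W[...,2]
for nm,lo,hi in [("yel",(20,150,100),(32,255,255)),("grn",(50,130,60),(80,255,255)),("red",(0,180,100),(6,255,255)),("stop",(100,150,60),(125,255,255))]:
    m=(cv2.inRange(hs,lo,hi)>0)&(Z>10)&(Z<30)
    k,lab,st,ce=cv2.connectedComponentsWithStats(m.astype(np.uint8))
    for i in range(1,k):
        if st[i,4]<80: continue
        P=W[lab==i]; r=cv2.minAreaRect(P[:,:2].astype(np.float32)); print(nm,st[i,4],ce[i].round(0),np.round(r[0],1),np.round(r[1],1),round(r[2],1),np.nanmedian(P[:,2]).round(1))
print(get_time_s(),get_ee_pos())
```

```text
yel 1155 [226. 175.] [474.8 102.7] [195.6  38.2] 3.4 18.1
red 564 [343. 203.] [419.1 -86.5] [37.6 96.8] 87.8 18.4
stop 1989 [144. 111.] [507.5 224.1] [ 13.8 339. ] 83.8 25.9
3.1583 [475.01421912  61.05767663 299.83489852]
```

View pics/w1.png

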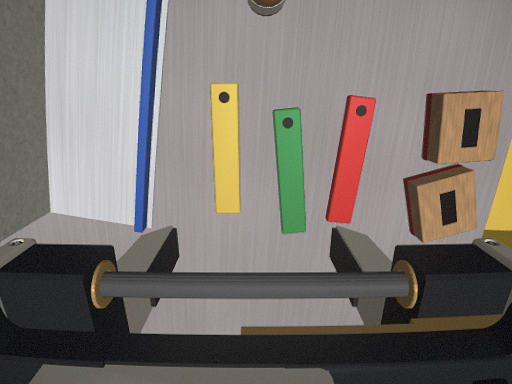

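```bash
cat > act.py <<'E'
from workcell import *
from h import *
TH=np.deg2rad(51)
def pick(x,y,deg,z=2.):
    q=list(downq(np.deg2rad(deg+90),-1))
    arm.move_to([x,y,150],q); arm.servo_line([x,y,z+25],feed=200); arm.servo_line([x,y,z],feed=60)
    jaws.close(f_grip=40); print("width",round(get_gripper_width(),1),"ee",np.round(get_ee_pos(),1))
    arm.servo_line([x,y,250],feed=250); print("width",round(get_gripper_width(),1),round(get_time_s(),1))
def shot(cams=("side","scene"),tag=""):
    for n in cams:
        c=capture(n); cv2.imwrite(f"pics/{n}_{tag}.png",c["color"]); np.savez(f"last_{n}.npz",**c)
def goto_slot(ys,up=120,gap=5,off=0.):
    p,q,app=place_pose(ys,TH,gap,1.5,-1,off=off)
    arm.move_to(list(p+UP*up),list(q)); print("up ok width",round(get_gripper_width(),1),round(get_time_s(),1))
E
python3 - <<'E'
from act import *
pick(474.8,103,3.4)
goto_slot(-140); shot(tag="y1")
E
```

```text
width 39.6 ee [474.8 103.1   2. ]
width 40.0 7.2
up ok width 39.5 9.1
```

```bash
python3 -c "
import cv2,numpy as np
a=cv2.imread('pics/side_y1.png')[20:220,80:340];b=cv2.imread('pics/scene_y1.png')[20:260,230:500]
a=cv2.resize(a,None,fx=1.5,fy=1.5);b=cv2.resize(b,None,fx=1.4,fy=1.4)
h=max(a.shape[0],b.shape[0]);f=lambda i:cv2.copyMakeBorder(i,0,h-i.shape[0],0,0,0)
cv2.imwrite('pics/cy1.png',np.hstack([f(a),f(b)]))"
```

```text
(no output)
```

View pics/cy1.png

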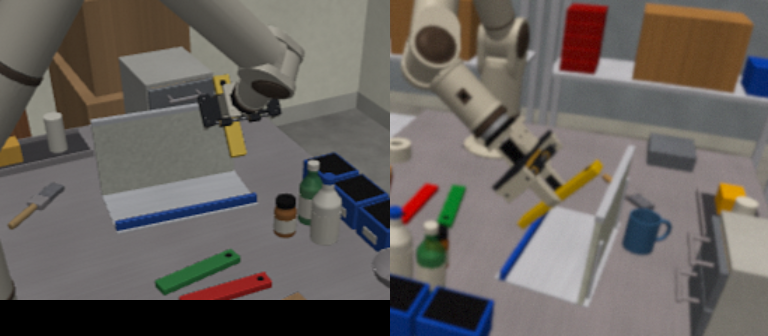

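The yellow board is held, sloping up toward the wall above the far end of the stand. Next I check how it sits in the jaws, lower it and release.

```bash
cat >> act.py <<'E'
COL={"yel":[((20,130,60),(32,255,255))],"grn":[((50,110,40),(85,255,255))],"red":[((0,160,60),(7,255,255)),((172,160,60),(180,255,255))]}
def instand(c,nm,zmin=6,box=True):
    W=world(c);hs=hsv(c); m=sum((cv2.inRange(hs,lo,hi)>0) for lo,hi in COL[nm])>0
    P=W[m]; P=P[np.isfinite(P[:,0])]; d=P-SC; S=np.stack([d@SX,d@SY,d[:,2]],1)
    S=S[(abs(S[:,0])<130)&(abs(S[:,1])<220)&(S[:,2]>zmin)&(S[:,2]<330)]
    if len(S)<30: return None
    med=np.median(S,0); S=S[abs(S[:,1]-med[1])<40]
    return len(S),np.percentile(S,[2,50,98],axis=0).round(1).tolist(),round(float(np.degrees(np.arctan2(*np.linalg.svd(S[:,[0,2]]-S[:,[0,2]].mean(0),full_matrices=False)[2][0][::-1])))%180,1)
def lower(ys,gap=5,off=0.):
    p,q,app=place_pose(ys,TH,gap,1.5,-1,off=off)
    arm.servo_line(list(p+UP*25),feed=150); f0=np.array(get_wrist_force())
    arm.servo_line(list(p),feed=40); print("force",f0.round(1),np.round(get_wrist_force(),1),"w",round(get_gripper_width(),1))
def release(ys,gap=5,off=0.):
    p,q,app=place_pose(ys,TH,gap,1.5,-1,off=off)
    jaws.ungrasp(); arm.wait(0.3); arm.servo_line(list(p-app*110),feed=200); print("t",round(get_time_s(),1))
E
python3 - <<'E'
from act import *
for n in ("side","scene"): print(n,instand(load(f"last_{n}.npz"),"yel"))
print(np.round(get_ee_pos(),1))
lower(-140); shot(tag="y2")
for n in ("side","scene"): print(n,instand(load(f"last_{n}.npz"),"yel"))
E
```

```text
side (307, [[-71.1, -154.9, 136.5], [-37.5, -134.3, 176.9], [53.4, -116.0, 287.3]], 51.3)
scene (551, [[-63.0, -172.9, 138.6], [12.8, -158.1, 237.7], [62.7, -122.4, 289.7]], 51.1)
[664.2 296.  204.7]
force [ 0.2 -0.3 -1.2] [ 0.1 -0.7 -0.6] w 39.3
side (274, [[-67.7, -155.5, 23.1], [-34.0, -135.7, 63.1], [57.0, -116.8, 169.7]], 51.0)
scene (450, [[-64.7, -171.9, 20.6], [12.1, -158.4, 116.4], [62.2, -121.8, 168.8]], 50.7)
```

```bash
cat > crop.py <<'E'
import cv2,numpy as np,sys
t=sys.argv[1]
a=cv2.imread(f'pics/side_{t}.png')[20:260,80:340];b=cv2.imread(f'pics/scene_{t}.png')[20:260,180:450]
a=cv2.resize(a,None,fx=1.5,fy=1.5);b=cv2.resize(b,None,fx=1.4,fy=1.4)
h=max(a.shape[0],b.shape[0]);f=lambda i:cv2.copyMakeBorder(i,0,h-i.shape[0],0,0,0)
cv2.imwrite(f'pics/c{t}.png',np.hstack([f(a),f(b)]))
E
python3 crop.py y2
```

```text
(no output)
```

View pics/cy2.png

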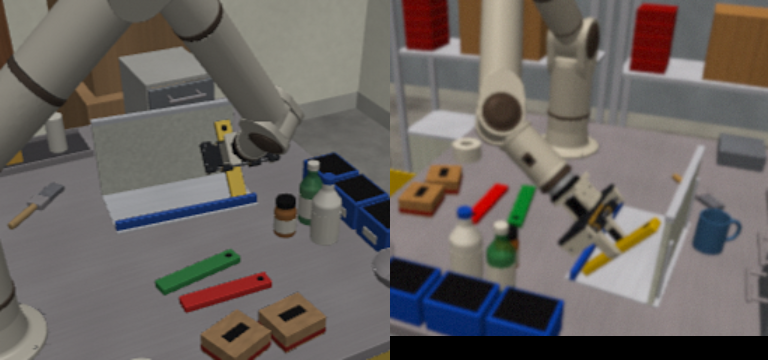

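The board sits clear between stop and wall at 51° with no contact force, so I'm releasing it.

```bash
python3 - <<'E'
from act import *
release(-140); shot(tag="y3")
for n in ("side","scene"): print(n,instand(load(f"last_{n}.npz"),"yel"))
E
python3 crop.py y3
```

```text
t 12.8
side (267, [[-66.7, -156.1, 22.2], [-30.3, -136.8, 59.0], [66.0, -117.6, 159.3]], 45.6)
scene (544, [[-62.5, -162.5, 19.1], [11.3, -157.9, 96.6], [72.0, -126.9, 158.4]], 46.4)
```

View pics/cy3.png

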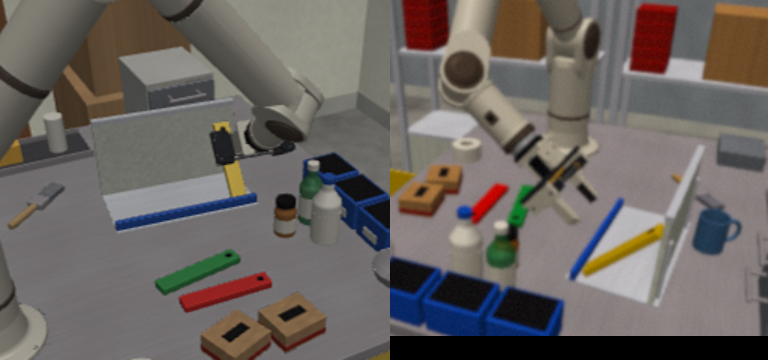

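Yellow is down at about 46°, top on the wall and foot near the stop. Red is next, after re-measuring it.

```bash
cat >> act.py <<'E'
def flat(nm,cams=("side","scene")):
    for n in cams:
        c=load(f"last_{n}.npz");W=world(c);hs=hsv(c);Z=W[...,2]
        m=(sum((cv2.inRange(hs,lo,hi)>0) for lo,hi in COL[nm])>0)&(Z>10)&(Z<28)&(W[...,0]>250)&(W[...,0]<750)&(W[...,1]>-340)&(W[...,1]<210)
        k,lab,st,ce=cv2.connectedComponentsWithStats(m.astype(np.uint8))
        i=1+np.argmax(st[1:,4]); P=W[lab==i]; r=cv2.minAreaRect(P[:,:2].astype(np.float32)); print(n,nm,st[i,4],np.round(r[0],1),np.round(r[1],1),round(r[2],1))
E
python3 - <<'E'
from act import *
flat("red",("side",));flat("grn",("side",))
pick(467,-88.7,-2.2)
goto_slot(-30); shot(tag="r1")
for n in ("side","scene"): print(n,instand(load(f"last_{n}.npz"),"red"))
E
python3 crop.py r1
```

```text
side red 557 [464.6 -88.8] [ 45.8 198.4] 88.4
side grn 504 [442.4   0.9] [202.3  43.3] 9.2
width 40.0 ee [467.  -88.7   2. ]
width 39.7 18.1
up ok width 39.6 19.9
side (300, [[-70.9, -45.7, 137.3], [-39.8, -25.7, 176.0], [53.4, -7.7, 290.0]], 51.0)
scene (384, [[-62.6, -53.1, 139.9], [14.1, -48.7, 234.0], [61.8, -20.8, 289.2]], 50.9)
```

View pics/cr1.png

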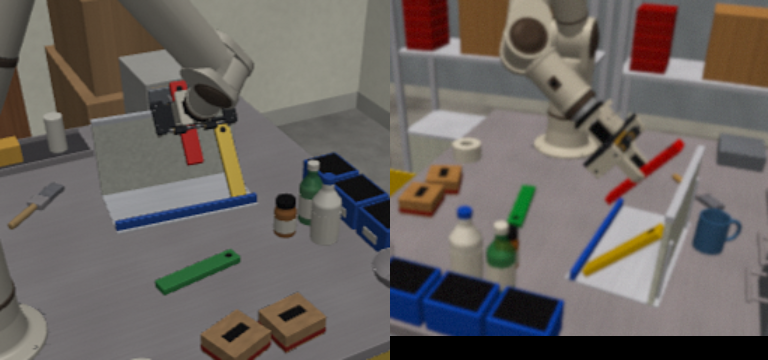

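Red matches yellow's readings at this stage. Lowering and releasing it, then picking green.

```bash
python3 - <<'E'
from act import *
lower(-30); release(-30); shot(tag="r2")
for n in ("side","scene"): print(n,instand(load(f"last_{n}.npz"),"red"),instand(load(f"last_{n}.npz"),"yel"))
pick(445.5,2.3,9.1)
goto_slot(80); shot(tag="g1")
for n in ("side","scene"): print(n,instand(load(f"last_{n}.npz"),"grn"))
E
python3 crop.py g1
```

```text
force [ 0.2  0.5 -1.6] [ 1.3  0.8 -1.6] w 39.4
t 23.6
side (275, [[-68.0, -43.9, 21.5], [-30.0, -26.7, 59.2], [64.0, -8.7, 159.4]], 46.6) (217, [[-65.8, -154.7, 21.0], [-36.2, -136.0, 52.0], [-5.3, -118.2, 81.4]], 45.9)
scene (361, [[-61.6, -53.1, 21.0], [5.0, -47.9, 89.9], [59.4, -21.4, 152.6]], 47.4) (542, [[-62.7, -162.8, 18.5], [11.1, -158.3, 96.7], [72.1, -126.3, 157.4]], 46.4)
width 39.4 ee [445.5   2.3   2. ]
width 39.4 29.0
up ok width 39.5 31.0
side (281, [[-73.0, 65.3, 134.3], [-45.3, 85.2, 171.1], [49.4, 100.7, 287.8]], 51.6)
scene (303, [[-62.4, 57.0, 139.6], [12.6, 61.3, 230.9], [60.4, 94.9, 288.3]], 50.9)
```

View pics/cg1.png

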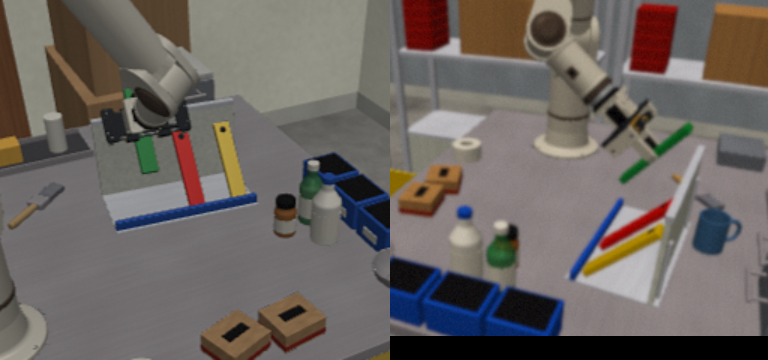

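```bash
python3 - <<'E'
from act import *
lower(80); release(80); arm.move_to([440,60,260],list(downq(np.deg2rad(93),-1)))
shot(("side","scene","wrist"),tag="g2")
for n in ("side","scene"): print(n,[instand(load(f"last_{n}.npz"),k) for k in COL])
for n in ("side","scene","wrist"):
    c=load(f"last_{n}.npz");W=world(c);Z=W[...,2];X=W[...,0];Y=W[...,1]
    m=(Z>40)&(Z<52)&(Y<-100)&(Y>-400)&(X>250)&(X<720)
    m=cv2.morphologyEx(m.astype(np.uint8),cv2.MORPH_OPEN,np.ones((3,3)))
    k,lab,st,ce=cv2.connectedComponentsWithStats(m)
    for i in range(1,k):
        if st[i,4]<40: continue
        P=W[lab==i];r=cv2.minAreaRect(P[:,:2].astype(np.float32)); print(n,"cart",st[i,4],ce[i].round(0),np.round(r[0],1),np.round(r[1],1),round(r[2],1),np.median(P[:,:2],0).round(1))
print(get_time_s())
E
python3 crop.py g2
```

```text
force [ 0.3  0.3 -1.1] [-0.5 -0.1 -2.1] w 39.6
t 35.0
side [(481, [[-65.2, -156.3, 24.1], [-1.0, -136.1, 89.1], [67.4, -117.4, 158.1]], 46.0), (512, [[-64.3, 65.1, 22.5], [-1.8, 83.8, 89.0], [62.4, 100.0, 157.6]], 46.6), (271, [[-66.4, -44.2, 21.5], [-30.3, -22.6, 57.8], [23.6, -8.4, 117.5]], 47.1)]
scene [(543, [[-62.7, -162.9, 19.4], [11.5, -158.2, 95.8], [72.0, -127.2, 158.2]], 46.4), (316, [[-65.2, 57.5, 18.5], [4.5, 62.6, 89.6], [58.5, 88.5, 152.1]], 46.7), (371, [[-61.6, -52.6, 19.1], [6.2, -48.3, 91.4], [59.7, -19.8, 154.1]], 47.5)]
side cart 1609 [249. 238.] [ 454.7 -245.4] [204.4 123. ] 11.4 [ 448.5 -248.7]
scene cart 605 [212. 149.] [ 460.7 -241.5] [203.9 120. ] 13.6 [ 473.4 -240.4]
wrist cart 8385 [476. 161.] [ 456.1 -237.2] [201.2 106.2] 13.4 [ 455.9 -237.4]
37.475
```

View pics/cg2.png

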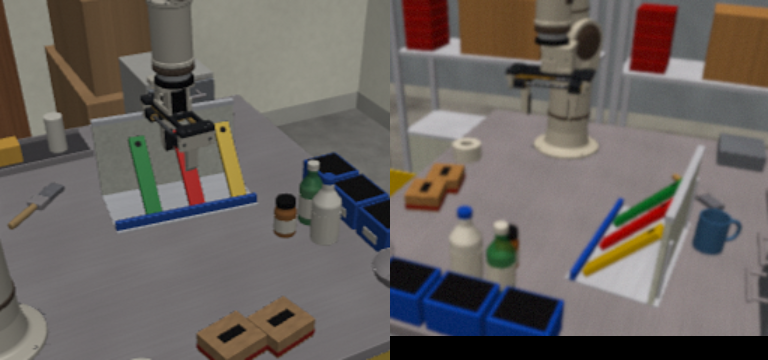

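View pics/wrist_g2.png

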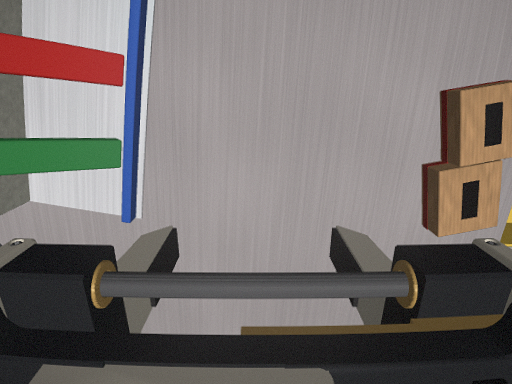

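All three boards rest at about 46-47°, and green now stands left of red. One carton has been knocked and the pair now touch, at (470,125) and (460,195) in the wrist view. I'll look at them from overhead.

Run:
```python
from act import *
jaws.close(f_grip=20)
arm.move_to([400,-200,280],list(downq(np.deg2rad(90),-1)))
shot(("wrist",),tag="k1")
c=load("last_wrist.npz");W=world(c);Z=W[...,2];X=W[...,0];Y=W[...,1]
# dark slots on top
g=cv2.cvtColor(c["color"],cv2.COLOR_BGR2GRAY)
m=((g<55)&(Z>38)&(Z<52)&(Y<-100)&(X>250)).astype(np.uint8)
k,lab,st,ce=cv2.connectedComponentsWithStats(m)
for i in range(1,k):
    if st[i,4]<60: continue
    P=W[lab==i];r=cv2.minAreaRect(P[:,:2].astype(np.float32)); print("slot",st[i,4],ce[i].round(0),np.round(r[0],1),np.round(r[1],1),round(r[2],1))
print(get_time_s(),get_gripper_width())
```

```text
40.0 0.6153395518613561
```

View pics/wrist_k1.png

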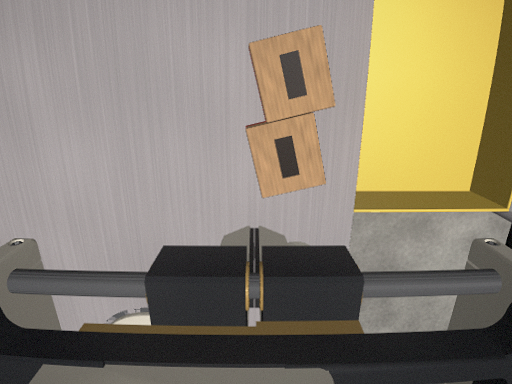

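Run:
```python
from h import *
c=load("last_wrist.npz");W=world(c)
K=np.array([[c["fx"],0,c["cx"]],[0,c["fy"],c["cy"]],[0,0,1.]])
def pl(uv,z):
    q=cv2.undistortPointsIter(np.array(uv,float).reshape(-1,1,2),K,np.array([c["k1"],0,0,0.]),None,None,(3,40,1e-9)).reshape(-1,2)
    T=np.array(c["T"]); d=np.c_[q,np.ones(len(q))]@T[:3,:3].T; return (T[:3,3]+d*((z-T[2,3])/d[:,2])[:,None])[:,:2].round(1)
for n,cs in [("near",[(247,126),(312,114),(326,184),(263,197)]),("far",[(249,43),(322,25),(334,107),(267,122)])]:
    p=pl(cs,46); print(n,p.tolist(),p.mean(0))
print("edge",pl([(374,2),(356,185)],0))
print(np.nanmedian(W[60:90,255:275].reshape(-1,3),0))
```

```text
near [[446.4, -190.5], [462.2, -274.9], [367.3, -300.2], [348.0, -212.5]] [ 405.975 -244.525]
far [[547.0, -193.3], [568.3, -281.7], [471.3, -303.1], [451.6, -216.6]] [ 509.55  -248.675]
edge [[ 608.7 -360.3]
 [ 351.9 -359.6]]
[ 509.85268932 -213.12417007   46.04108281]
```

```bash
cat >> act.py <<'E'
def push(cx,cy,yawdeg,yend=-392,z=7,feed=120,dirdeg=None):
    a=np.deg2rad(yawdeg); d=np.array([np.sin(a),-np.cos(a)])
    if dirdeg is not None: b=np.deg2rad(dirdeg); d=np.array([np.sin(b),-np.cos(b)])
    c=np.array([cx,cy]); st=c-d*(46+35); en=c+d*((yend-cy)/d[1])
    for s in (1,-1):
        q=list(downq(a,s))
        J=[planner.solve_ik([*p,h],q) for p,h in ((st,150),(st,z),(en,z))]
        if all(j is not None for j in J): break
    print("s",s,st.round(0),en.round(0),np.round(J[0],2))
    arm.move_to([*st,150],q); arm.servo_line([*st,z],feed=200)
    mid=c+d*((-250-cy)/d[1]) if cy>-250 else None
    arm.servo_line([*en,z],feed=feed); print("force",np.round(get_wrist_force(),1))
    arm.servo_line([*en,150],feed=200); print("t",round(get_time_s(),1))
E
python3 - <<'E'
from act import *
push(510,-249,13)
arm.move_to([400,-180,280],list(downq(np.deg2rad(90),-1)))
shot(("wrist","side"),tag="k2")
E
```

```text
s 1 [ 492. -170.] [ 543. -392.] [ 0.94  0.45 -0.81  1.94  0.41  0.92  0.15]
force [ 0.1 -0.6 -0.6]
t 45.0
```

View pics/wrist_k2.png

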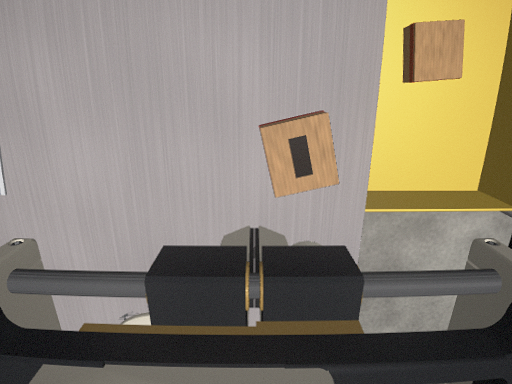

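View pics/side_k2.png

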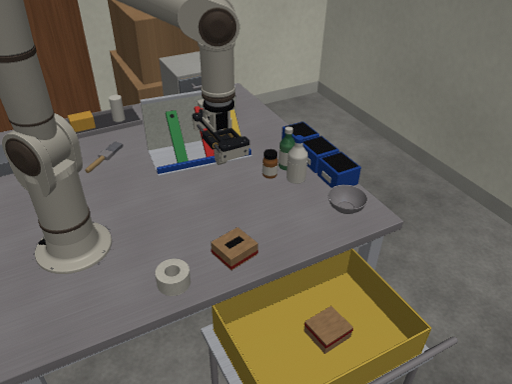

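The far carton is in the crate at side (328,328). The near one is almost unmoved, at wrist (300,155). I'll measure it again and push it.

Run:
```python
from act import *
c=load("last_wrist.npz")
K=np.array([[c["fx"],0,c["cx"]],[0,c["fy"],c["cy"]],[0,0,1.]])
def pl(uv,z):
    q=cv2.undistortPointsIter(np.array(uv,float).reshape(-1,1,2),K,np.array([c["k1"],0,0,0.]),None,None,(3,40,1e-9)).reshape(-1,2)
    T=np.array(c["T"]); d=np.c_[q,np.ones(len(q))]@T[:3,:3].T; return (T[:3,3]+d*((z-T[2,3])/d[:,2])[:,None])[:,:2]
p=pl([(260,129),(324,116),(339,184),(275,197)],46); v=p[0]-p[3]; yaw=np.degrees(np.arctan2(v[1],v[0])); ctr=p.mean(0); print(p.round(0).tolist(),ctr,yaw)
assert 380<ctr[0]<430 and -265<ctr[1]<-225
push(*ctr,yaw)
arm.move_to([400,-100,320],list(downq(np.deg2rad(90),-1)))
shot(("scene","side"),tag="k3")
for n in ("side","scene"): print(n,[instand(load(f"last_{n}.npz"),k) for k in COL])
print(get_time_s())
```

```text
[[442.0, -189.0], [459.0, -272.0], [367.0, -300.0], [347.0, -211.0]] [ 403.735295   -243.07995608] 12.980184147807895
s 1 [ 386. -164.] [ 438. -392.] [ 0.95  0.22 -0.68  2.17  0.19  0.81  0.38]
force [-0.9  0.6 -0.1]
t 51.9
side [(322, [[-65.2, -156.1, 22.3], [-22.6, -139.1, 67.6], [65.4, -117.9, 159.1]], 46.5), (512, [[-65.5, 65.3, 23.0], [-3.9, 83.7, 90.8], [63.2, 100.3, 156.7]], 46.4), (215, [[-68.1, -44.3, 21.7], [-37.3, -23.2, 50.7], [22.8, -7.9, 114.8]], 46.4)]
scene [(542, [[-62.8, -162.6, 19.4], [11.1, -158.3, 96.2], [72.0, -126.5, 158.3]], 46.4), (315, [[-64.7, 56.7, 20.3], [4.1, 62.2, 89.3], [58.5, 89.1, 150.6]], 46.7), (369, [[-61.2, -52.9, 20.8], [6.0, -47.9, 90.5], [59.6, -20.1, 154.6]], 47.5)]
53.7167
```

View pics/side_k3.png

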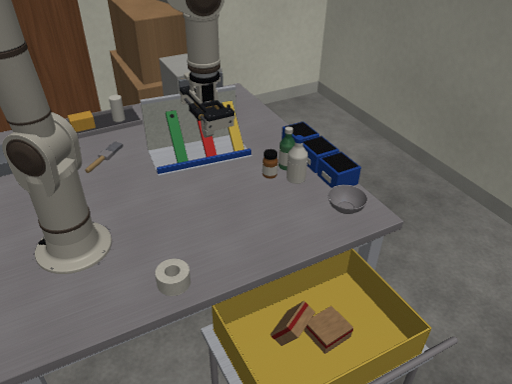

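View pics/scene_k3.png

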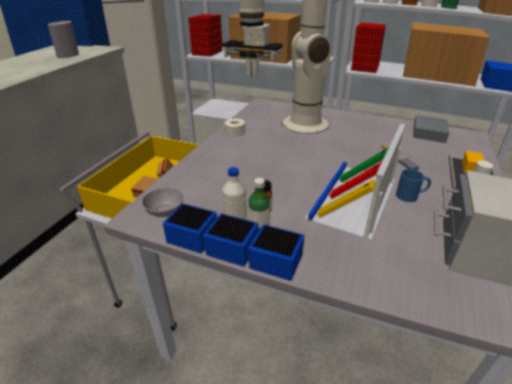

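Run:
```python
from act import *
arm.wait(0.5); c=capture("side");W=world(c);hs=hsv(c)
m=(W[...,1]<-375)&(W[...,1]>-640)&(W[...,0]>310)&(W[...,0]<740)&(W[...,2]>-150)&(W[...,2]<0)&~(cv2.inRange(hs,(20,140,40),(34,255,255))>0)
P=W[m];print(len(P),np.percentile(P,[1,50,99],axis=0).round(0).tolist())
# wall top gap: zoom
s=capture("scene");cv2.imwrite("pics/z.png",cv2.resize(s["color"][110:240,290:440],None,fx=5,fy=4.5,interpolation=cv2.INTER_CUBIC))
for l in ("white_bottle","glass_bottle","cup","amber_jar"): print(l,[(round(r["p"],2),np.round(r["rect"])) for r in finder.recognise(s,l)[:1]])
```

```text
2284 [[417.0, -558.0, -148.0], [520.0, -496.0, -113.0], [613.0, -430.0, -58.0]]
white_bottle [(0.93, array([236., 190.,  20.,  54.]))]
glass_bottle [(0.75, array([166., 166.,  15.,  19.]))]
cup [(0.89, array([412., 187.,  35.,  32.]))]
amber_jar [(0.53, array([269., 190.,  13.,  20.]))]
```

View pics/z.png

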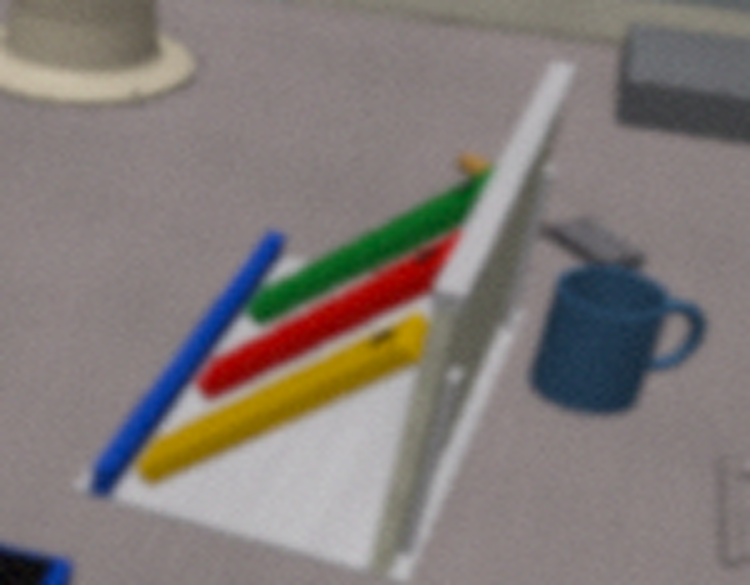

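Run:
```python
from workcell import *
job_done(); print(get_time_s())
```

```text
the job is handed in; nothing more can be done
the job is handed in; nothing more can be done
```

I leaned all three boards (yellow, red and green) in the draining stand and pushed both cartons off the right-hand edge into the crate. I then handed the job in, at about 54 s of the 210 s allowed. I saw no third carton in any view.

**Boards:** in the last pictures all three slope 46 to 47.5°. Each rests on the wall itself with its foot on the plate. I estimate each foot is 4 to 7 mm from the stop, so the centres sit about +2 to +3.5 mm from midway, against a limit of +7.

**Cartons:** one had been knocked against the other before I reached them, so I measured again before each push. Both are in the crate. One lies tipped on its side against the other, with its highest point just under the rim.

**Bottles, jar and cup:** in the final pictures they are all standing, and look where they were at the start. The detectors agree for the white bottle, cup and jar. The detector's last report for the glass bottle was in the crate, at (166,166) in the scene view, where a carton lies. That is a false detection: the same camera's picture shows the bottle at about (259,203), where it stood at the start.

**Grip and cameras:** the grip width stayed steady whenever I read it. The scene and side cameras disagreed by up to 7 mm on the board positions, so I used averages (the wrist view confirmed the yellow one).

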